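Put away after a plating session

ROBOT

A 6-joint arm with a two-finger parallel gripper is mounted at the origin on a cart in front of the work surface, level with it; the furniture and walls round the work are solid. World frame = base frame: x ahead of the robot, y to its left, z up, the work surface at z = 0. Lengths are in m, angles in rad, forces in N, time in s.
With the tool pointing down it reaches from about 0.25 to 0.775 m from the base axis. Payload 4 kg.
Tool frame: the origin (TCP) lies midway between the tips of the shut fingers; the grasp point (between the pads) lies 19 mm behind it; z points along the fingers, y is the direction in which the jaws open and shut (so a half turn about z gives the same grasp; the last joint's range is limited). The gripper opens to 94 mm and grips with 3 to 60 N. Pads are 16 mm wide; open, the fingers measure 119 mm over their backs; the gripper's body (75 mm by 177 mm) begins 78 mm behind the grasp point.
Start: joints at [-1.287, 0.087, 1.371, -0, 1.684, -0.103], TCP at [0.207, -0.509, 0.179] pointing down, gripper open.
Joint ranges: [-3.1, 3.1], [-0.76, 2.03], [0.27, 2.55], [-1.08, 4.22], [0.17, 2.65], [-2.57, 2.57]. Speed limits (rad/s): [2.79, 2.79, 3.14, 3.14, 3.14, 3.14].

INTERFACE

Orientations are given as [roll, pitch, yaw] about the fixed x, y, z axes, in that order (R = Rz(yaw) Ry(pitch) Rx(roll)).
In Python, from bench import robot, cams gives the robot as it stands.
- The arm moves only by the tool step_arm, never from a script. Its argument "plan" is a list that holds one entry, the list of rows, each a list of 5 numbers: the shift along the world's x, y, z in mm, then the turn about the world's z in rad, then the opening in per cent of the stroke, from 0 (shut) to 100 (fully open). In form: [[[tx, ty, tz, turn, fingers], ...]]. A call has 1 to 8 rows; each row is the pose to reach, as a shift and turn from the pose commanded when the call began; what a row does not reach only later rows make up. A row lasts 1/12 s, in which the tool goes at most 41.7 mm and 7.16 degrees, less where a joint would pass 70% of its speed; a pose out of reach is approached as far as the arm can. A call with a gripper value outside its range is refused whole. The fingers move at their own pace and stop on an object; the grip force is fixed at half the most. Time passes only in rows, so rows that repeat a pose let the fingers close. It gives the time, the measured TCP pose, the force and the opening at its end, in the units of the state.
- robot.get_obs(): the state, without advancing time (a new reading comes with each control period).
- cams.snapshot(name): name is "scene" or "top"; returns a dict with "frame" (384x512x3 uint8, red, green, blue), "camera_matrix" (3x3 intrinsics, pixels), "origin" and "attitude" of the camera in the world. Camera axes: x right, y down, z forward; pixel columns grow to the right and rows downward; lengths in m; the calibration is good to about 2 mm. A picture is of the moment at which its call begins. There is no depth.
- robot.close_job(): hands the job in, once; it reports no verdict.
The state is a dict: "time": time; "joint_positions": joint angles; "qvel": joint speeds; "joint_torque": joint torques, N m; "tool_pos": TCP position; "ee_rot": TCP orientation; "wrist_force": force on the tool from outside, world axes, zero at the start; "wrist_torque": the same for the moment, N m; "width": finger opening in m.
Only numpy, scipy, OpenCV 4.12 (cv2) and the standard library are available. Lean on these libraries where they do the work, as an engineer would, in place of code of your own. Each camera call takes 0.05 s, during which the arm holds its last target. There are 200 camera calls.

TASK

The plating is done: sort what is left on the bench into its places. Stack both agar plates in the plate rack, one on top of the other, stand the small bottle in the small bottle stand and the large bottle in the large stand, and lay the marker in the pen tray. Keep plates and bottles upright and set them down rather than drop them; leave the roll of tape lying where it is.

Things in the scene. Friction and masses are not known exactly. Their poses are not given: they have to be found in the camera images.
- plate_a_centre (a point): one of two like agar plates (petri dishes): a flat round clear dish with beige filling, 63 mm across, 15 mm high, 22 g, solid to the touch, loose, lying flat on the bench. The point is its centre, 7.5 mm above its underside. Its z axis points up.
- plate_b_centre (a point): the other agar plate, the same in every way: 63 mm across, 15 mm high; the point is its centre, 7.5 mm above its underside. The two may be stacked in either order. Its z axis points up.
- small_bottle_centre (a point): small glass bottle, dark label, wide blue screw cap, standing loose on the bench: body 46 mm across, 86 mm high over all, 60 to 115 g. The cap, 40 mm across, takes the topmost 24 mm (its middle is 31 mm above the point); grip it there. The point: the bottle's centre, 43 mm above its underside. Its z axis points up.
- large_bottle_centre (a point): large glass bottle with a ribbed off-white screw cap, standing loose on the bench: body 66 mm across, 139 mm high over all, 125 to 230 g. The cap, 44 mm across, takes the topmost 24 mm (its middle is 57.5 mm above the point); grip it there. The point: the bottle's centre, 69.5 mm above its underside. Its z axis points up.
- marker_centre (a point): white felt-tip marker with a red cap, lying loose on the bench: 140 mm long along its y axis, 15 mm wide, 14 mm high (18 mm over the clip), 12 g. The point is at half its length, 7 mm above its underside; it does not roll. Its z axis points up.
- rack_floor (a point): plate rack, fixed: white base 108 (x) by 86 (y) by 8 mm, a wire hoop on it at x = -38 and at +38 mm, each 45 mm wide along y, top 51 mm above the bench. The point: centre of the base's top face. A plate lies flat between the hoops with 8 mm play; fingers holding it across the rack's y axis pass the hoops. Plate centres: 7.5 mm above the point, the upper one 22.5 mm.
- small_stand_floor (a point): the small bottle stand: a white round heavy ring with a grey floor, 90 mm across, its rim 26 mm above the bench, fixed to the bench; the round well is 62 mm across and 20 mm deep. The point is the centre of the well's floor, 6 mm above the bench; z points up.
- large_stand_floor (a point): the large bottle stand: the same shape, 110 mm across, rim 26 mm above the bench, fixed; the well is 82 mm across and 20 mm deep. The point is the centre of the well's floor, 6 mm above the bench; z points up.
- tray_floor (a point): the pen tray: a shallow steel tray fixed to the bench, inside 174 mm long (along its y axis) and 60 mm wide (x), walls 3 mm thick whose rim stands 13 mm above the inner floor. The point is the centre of the inner floor, 3 mm above the bench. The marker lies in it lengthwise, flat on the floor.
- tape_roll_centre (a point): roll of cream label tape with a brown core, lying flat at the back between the places: 64 mm across, 18 mm high, loose. A little like a plate, but it stays where it is. The point: its centre, 9 mm above the bench. Other things in sight (tweezers, timer, blue tape, boxes, tubes, glassware at the back and sides) play no part.
Things that resemble listed ones, but are neither listed nor needed, are in the scene too. What is meant by the part that bears small_bottle_centre is not green or pink, and is the larger of those in its own colour.

How it is judged:
By the outcome, as a careful person would: the job done as asked, in the order asked, and still so for the second after the job is handed in, with the robot touching nothing.
It also fails if it takes over 125 s, if anything falls off the work surface, if the arm or the gripper's body presses on something with over 40 N, if the wrist force passes 120 N, or if a joint passes its speed limit or range.

## Working session

There is one attempt and no reset: what is moved stays moved. The work goes in short steps, Python scripts to look and compute and a tool call to move; the robot and the scene stay as the last step left them, time stands still between calls to the robot, and variables do not carry over. Pictures are saved under pics/ and viewed, about 12 in all and at most 16, crops included, and the job is handed in when it is done.

Besides the shell and the picture viewer there is one more tool, called after "Request:" by a JSON object that holds its "op" and its "data". step_arm: Moves the arm, as the interface text tells. Its arguments: {"type":"object","properties":{"plan":{"type":"array"}},"required":["plan"]}

```bash
mkdir -p pics
cat > h.py <<'E'
import numpy as np, cv2
from bench import robot, cams
def snap(n,save=None):
    s=cams.snapshot(n); 
    if save: cv2.imwrite('pics/'+save+'.png',cv2.cvtColor(s['frame'],cv2.COLOR_RGB2BGR))
    return s
def rot(s):
    a=np.array(s['attitude'],float)
    if a.shape==(3,3): return a
    from scipy.spatial.transform import Rotation as R
    return R.from_euler('xyz',a).as_matrix() if a.size==3 else R.from_quat(a).as_matrix()
def cast(s,u,v,z):
    d=rot(s)@np.linalg.inv(np.array(s['camera_matrix']))@np.array([u,v,1.]); o=np.array(s['origin'])
    return o+d*(z-o[2])/d[2]
def proj(s,p):
    q=np.array(s['camera_matrix'])@rot(s).T@(np.array(p)-np.array(s['origin'])); return q[:2]/q[2]
E
python3 - <<'E'
from h import *
import pickle
for n in('scene','top'):
    s=snap(n); pickle.dump(s,open(n+'0.pkl','wb')); print(n,s['origin'],s['attitude'],s['camera_matrix'])
    cv2.imwrite(f'pics/{n}0.png',cv2.resize(cv2.cvtColor(s['frame'],cv2.COLOR_RGB2BGR),(800,600),interpolation=cv2.INTER_CUBIC))
print(robot.get_obs())
E
```

```text
scene [ 0.21047267 -1.24006063  0.95229695] [-2.16310649  0.02268459 -0.23854984] [[425.94269973   0.         247.30458041]
 [  0.         425.94269973 194.84107387]
 [  0.           0.           1.        ]]
top [0.22163532 0.00946787 1.71748072] [-2.96986931 -0.01743397 -1.56140254] [[472.64362051   0.         254.03641235]
 [  0.         472.64362051 191.60299351]
 [  0.           0.           1.        ]]
{'time': 0.1, 'joint_positions': array([-1.28709442e+00,  8.79051015e-02,  1.37206945e+00,  5.93485056e-06,
        1.68361250e+00, -1.03092564e-01]), 'qvel': array([ 0.0002953 , -0.00162188, -0.00167907,  0.00023918,  0.00063165,
        0.00127151]), 'joint_torque': array([ 2.00575014e-03, -3.41251123e+01, -3.03302765e+01,  7.19798729e-02,
        3.04017914e-02, -1.07163826e-04]), 'tool_pos': array([ 0.20732145, -0.50884558,  0.17752524]), 'ee_rot': array([-3.13960946e+00, -2.11110029e-04,  3.86794922e-01]), 'wrist_force': array([ 0.16802791,  0.03422601, -0.00442358]), 'wrist_torque': array([-0.01153836, -0.00436564, -0.00542819]), 'width': 0.09385841552581445}
```

View pics/top0.png

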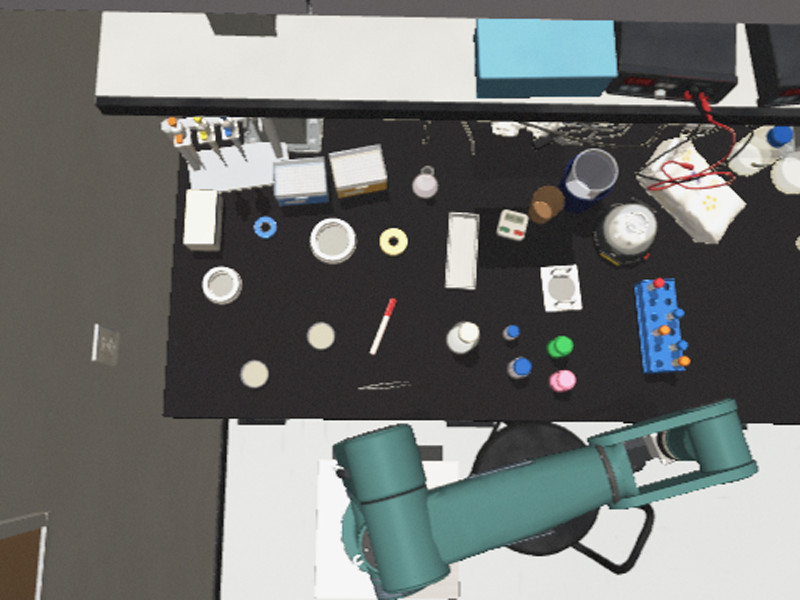

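View pics/scene0.png

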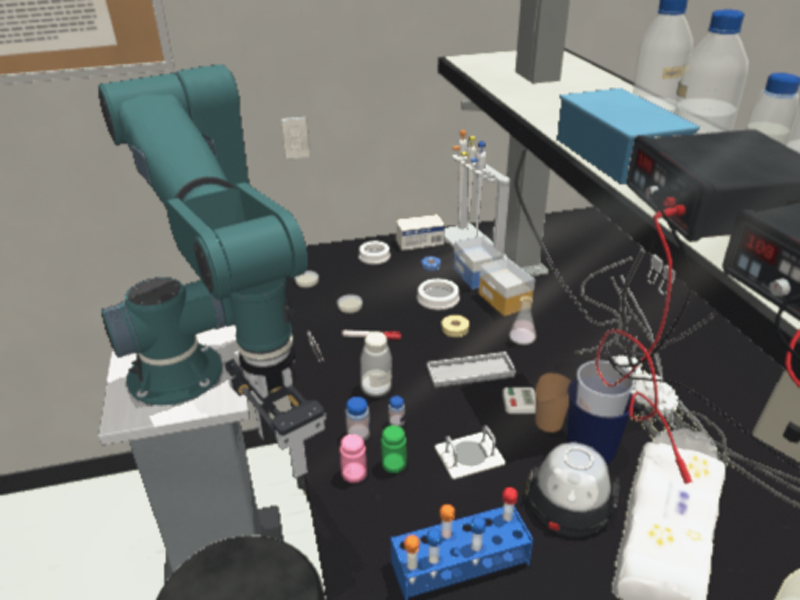

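The top view (800x600 pixels) shows the plates at (255,374) and (320,335), the marker at (383,326), the large bottle at (463,337), the large stand at (333,240) and the small stand at (221,285). The tape is at (393,241), the tray at (462,250) and the rack at (561,288).

Small-bottle candidates are blue (519,367), blue (511,332), green (561,346) and pink (563,380). The larger blue one at (519,367) fits the description. I'll measure everything and confirm that choice in a crop.

```bash
cat > m.py <<'E'
from h import *
import pickle
def comp(s,seed,mask):
    n,l,st,c=cv2.connectedComponentsWithStats(mask.astype(np.uint8)); k=l[int(seed[1]),int(seed[0])]
    if k==0:
        ys,xs=np.nonzero(l); i=np.argmin((xs-seed[0])**2+(ys-seed[1])**2); k=l[ys[i],xs[i]]
    return max(cv2.findContours((l==k).astype(np.uint8),cv2.RETR_EXTERNAL,cv2.CHAIN_APPROX_NONE)[0],key=cv2.contourArea)
def world(s,c,z): return np.array([cast(s,u,v,z)[:2] for u,v in c.reshape(-1,2)])
def rect(s,c,z):
    w=world(s,c,z); return cv2.minAreaRect((w*1000).astype(np.float32))
E
python3 - <<'E'
from m import *
S=pickle.load(open('scene0.pkl','rb'));T=pickle.load(open('top0.pkl','rb'))
def hsv(s): return cv2.cvtColor(s['frame'],cv2.COLOR_RGB2HSV).astype(int)
seeds={'plateA':((255,374),(307,279),.015),'plateB':((320,335),(350,303),.015),'sstand':((206,285),(374,245),.026),'lstand':((313,240),(438,285),.026),
'tape':((382,241),(455,318),.018),'tray':((462,250),(470,360),.016),'rack':((561,288),(470,455),.008),'marker':((380,335),(365,334),.014),'lbot':((466,331),(376,350),.139)}
for n,(t,sc,z) in seeds.items():
    for nm,s,p in(('top',T,t),('scene',S,sc)):
        H=hsv(s); c=comp(s,np.array(p)/1.5625,H[...,2]>75)
        r=rect(s,c,z); print(n,nm,'ctr',np.round(r[0],1),'size',np.round(r[1],1),'ang',round(r[2],1),'px',cv2.boundingRect(c))
for n,t,sc,z in(('bigblue',(519,367),(357,405),.086),('smallblue',(511,332),(397,402),.07)):
    for nm,s,p in(('top',T,t),('scene',S,sc)):
        H=hsv(s); c=comp(s,np.array(p)/1.5625,(abs(H[...,0]-108)<14)&(H[...,1]>130)&(H[...,2]>60))
        r=rect(s,c,z); print(n,nm,np.round(r[0],1),np.round(r[1],1),cv2.boundingRect(c))
a=cv2.cvtColor(T['frame'],cv2.COLOR_RGB2BGR)[120:260,90:420]
b=cv2.cvtColor(S['frame'],cv2.COLOR_RGB2BGR)[145:315,185:365]
A=cv2.resize(a,(790,335),interpolation=cv2.INTER_CUBIC);B=cv2.resize(b,(265,250),interpolation=cv2.INTER_CUBIC)
c2=cv2.cvtColor(T['frame'],cv2.COLOR_RGB2BGR)[190:260,270:385];C=cv2.resize(c2,(410,250),interpolation=cv2.INTER_CUBIC)
out=np.zeros((590,790,3),np.uint8);out[:335]=A;out[338:588,:265]=B;out[338:588,270:680]=C
cv2.imwrite('pics/crop1.png',out)
E
```

```text
plateA top ctr [340.9 308.8] size [64.2 62.2] ang 46.6 px (153, 230, 19, 19)
plateA scene ctr [338.6 300.9] size [82.9 63.3] ang 81.3 px (188, 173, 16, 11)
plateB top ctr [431.  159.3] size [61.9 65.2] ang 0.7 px (196, 206, 19, 18)
plateB scene ctr [427.5 151.5] size [86.7 63.9] ang 78.2 px (215, 188, 17, 13)
sstand top ctr [545.8 391.7] size [88.8 91.2] ang 0.8 px (129, 170, 26, 25)
sstand scene ctr [543.5 375.3] size [144.2  89.3] ang 76.1 px (229, 153, 21, 17)
lstand top ctr [656.  135.1] size [109.8 110.4] ang 0.8 px (198, 139, 31, 30)
lstand scene ctr [653.9 121.5] size [154.  110.8] ang 74.2 px (266, 177, 29, 22)
tape top ctr [656.   -6.7] size [64.7 63. ] ang 0.8 px (243, 146, 18, 18)
tape scene ctr [655.7 -14.5] size [89.8 68.5] ang 74.5 px (282, 201, 19, 15)
tray top ctr [ 638.2 -169.5] size [ 74.  187.6] ang 86.4 px (284, 135, 23, 51)
tray scene ctr [ 638.8 -174.6] size [ 92.4 190.7] ang 86.4 px (273, 225, 57, 23)
rack top ctr [ 551.4 -404.1] size [111.   90.3] ang 5.2 px (346, 169, 27, 31)
rack scene ctr [ 557.  -400.5] size [124.  106.7] ang 5.5 px (278, 272, 46, 35)
marker top ctr [455.7  16.2] size [ 17.  140.7] ang 69.1 px (236, 191, 18, 36)
marker scene ctr [427.4 -87.7] size [233.7 139. ] ang 74.6 px (219, 211, 38, 43)
lbot top ctr [ 416.8 -158.4] size [59.3 77.1] ang 45.2 px (285, 205, 22, 22)
lbot scene ctr [ 398.5 -241.3] size [202.6 120.5] ang 74.6 px (219, 211, 38, 43)
bigblue top [ 359.5 -296. ] [34.6 38.5] (329, 229, 12, 11)
bigblue scene [ 358.7 -303.2] [48.7 36.1] (222, 254, 13, 12)
smallblue top [ 439.5 -278.8] [23.5 25.6] (325, 208, 8, 8)
smallblue scene [ 438.  -293.1] [31.6 24.5] (249, 253, 9, 8)
```

View pics/crop1.png

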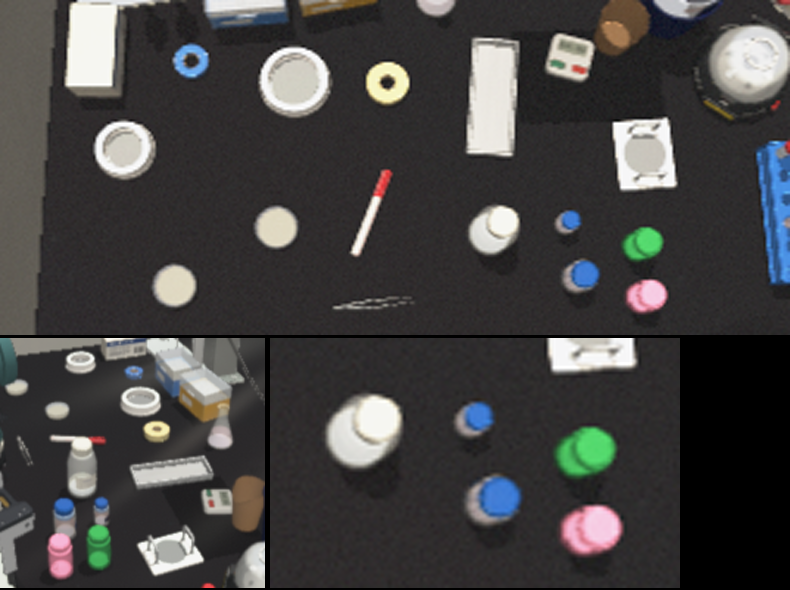

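The crop confirms it. The two plain blue caps are the larger one at top (519,367) and the smaller one at (511,332), so the larger is meant. The measured sizes match the listed ones: plates 62–65 mm, stands about 90 and 110 mm, rack 111x90 at about 5°. I'll start with plate B.

Request:
{"op": "step_arm", "data": {"plan": [[[95,280,30,-0.297,100],[95,280,30,-0.297,100],[95,280,30,-0.297,100],[95,280,30,-0.297,100],[95,280,30,-0.297,100],[95,280,30,-0.297,100],[95,280,30,-0.297,100],[95,280,30,-0.297,100]]]}}

```text
time: 0.77
tool_pos: [0.304, -0.2245, 0.2097]
ee_rot: [-3.141, -0.003, 0.097]
wrist_force: [0.4, -0.8, -0.0]
width: 0.0938
```

Run:
```python
from m import *
import pickle
T=pickle.load(open('top0.pkl','rb'))
g=T['frame'].astype(int)
x0,y0=283,203
for th in(190,205,220,235):
    c=comp(T,(299,212),g.min(2)>th); print(th,cv2.boundingRect(c),rect(T,c,.139))
print(g[203:230,283:310].min(2))
f=cv2.cvtColor(T['frame'],cv2.COLOR_RGB2HSV).astype(int)
red=((f[...,0]<8)|(f[...,0]>172))&(f[...,1]>130)&(f[...,2]>90)
c=comp(T,(249,195),red);print('red',rect(T,c,.012))
```

```text
190 (287, 206, 19, 19) ((417.5947265625, -157.56509399414062), (52.09495162963867, 67.52413940429688), 45.16029739379883)
205 (287, 207, 19, 18) ((416.78350830078125, -158.3879852294922), (49.717018127441406, 67.56548309326172), 45.4099006652832)
220 (295, 207, 11, 11) ((427.86407470703125, -171.0904541015625), (33.78889465332031, 34.192142486572266), 89.68832397460938)
235 (295, 207, 10, 11) ((427.5029296875, -170.06126403808594), (31.510087966918945, 32.110294342041016), 63.46123504638672)
[[ 44  42  45  44  45  40  43  42  42  43  44  43  42  37  44  46  41  44
   43  41  43  41  43  46  42  42  45]
 [ 45  47  41  42  44  42  41  41  42  44  40  44  43  44  45  40  43  43
   42  42  42  41  46  45  43  39  43]
 [ 44  44  45  41  45  42  41  44  47  44  42  43  59  68  71  63  59  52
   45  43  45  42  45  44  42  42  45]
 [ 40  44  40  44  44  45  42  40  44  57  87 107 112 121 146 195 201 160
  111  65  47  46  45  43  45  46  44]
 [ 43  44  42  42  43  44  42  42  67 100 119 131 167 197 220 236 239 237
  235 223 171  89  42  46  46  45  46]
 [ 44  40  44  37  44  43  44  67 101 
[... 1854 characters left out ...]
 31  35  33  37  47  43  44]
 [ 45  47  40  47  43  37  47  81 106 133 158 169 172 160 128  91  58  32
   29  33  27  33  30  42  42  45  44]
 [ 42  45  45  42  43  43  36  36  45  67  81  78  78  73  57  40  31  30
   29  33  30  23  31  39  42  43  45]
 [ 44  41  40  41  44  44  41  33  34  34  36  37  38  35  33  30  25  34
   35  32  32  34  30  40  45  44  42]
 [ 41  44  46  43  44  42  40  32  32  33  34  31  28  34  29  30  33  31
   35  34  31  35  27  35  41  45  40]
 [ 43  45  42  41  44  46  43  38  25  34  30  32  34  29  34  33  31  32
   31  31  30  31  32  34  40  45  38]]
red ((500.3753662109375, -1.460282325744629), (14.279081344604492, 42.54141616821289), 69.05720520019531)
```

Request:
{"op": "step_arm", "data": {"plan": [[[100,300,-60,0,100],[100,300,-60,0,100],[100,300,-60,0,100],[100,300,-60,0,100],[100,300,-60,0,100],[100,300,-60,0,100],[100,300,-60,0,100],[100,300,-60,0,100]]]}}

```text
time: 1.43
tool_pos: [0.4024, 0.0733, 0.1475]
ee_rot: [-3.141, 0.001, 0.092]
wrist_force: [-0.5, -0.5, 0.3]
width: 0.0936
```

Request:
{"op": "step_arm", "data": {"plan": [[[28,88,-90,0,100],[28,88,-90,0,100],[28,88,-90,0,100],[28,88,-90,0,100],[28,88,-90,0,100],[28,88,-90,0,100],[28,88,-90,0,100],[28,88,-90,0,100]]]}}

```text
time: 2.1
tool_pos: [0.4318, 0.1577, 0.0606]
ee_rot: [-3.142, -0.004, 0.088]
wrist_force: [0.7, -0.1, 0.1]
width: 0.094
```

Request:
{"op": "step_arm", "data": {"plan": [[[0,1,-30,0,100],[0,1,-50,0,100],[0,1,-55,0,100],[0,1,-55,0,100],[0,1,-55,0,60],[0,1,-55,0,50],[0,1,-55,0,50],[0,1,-55,0,50]]]}}

```text
time: 2.77
tool_pos: [0.4316, 0.1598, 0.005]
ee_rot: [-3.141, -0.003, 0.09]
wrist_force: [-0.2, 0.8, 1.3]
width: 0.0702
```

Request:
{"op": "step_arm", "data": {"plan": [[[0,0,0,0,50],[0,0,0,0,50],[0,0,0,0,50],[0,0,0,0,50]]]}}

```text
time: 3.1
tool_pos: [0.4305, 0.1596, 0.0036]
ee_rot: [3.141, -0.0, 0.09]
wrist_force: [-0.5, -0.0, -0.4]
width: 0.0478
```

Run:
```python
from m import *
s=snap('scene');t=snap('top')
a=cv2.cvtColor(s['frame'],cv2.COLOR_RGB2BGR)[130:260,150:300]
b=cv2.cvtColor(t['frame'],cv2.COLOR_RGB2BGR)[150:270,110:270]
out=np.hstack([cv2.resize(a,(395,342),interpolation=2),cv2.resize(b,(395,342),interpolation=2)]);cv2.imwrite('pics/p4.png',out)
```

```text
(no output)
```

View pics/p4.png

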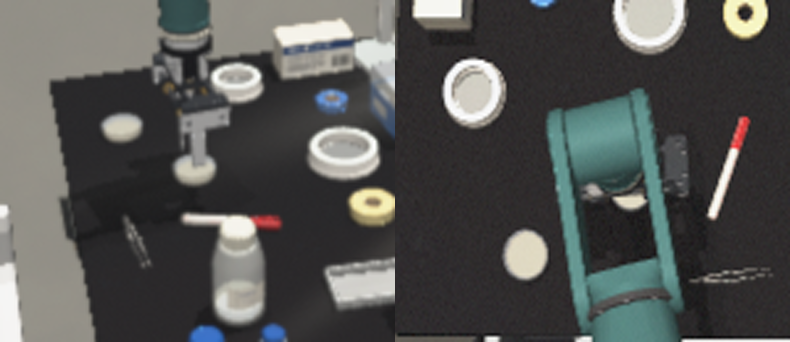

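The left view shows the fingertip ending above the plate's top, with the plate unmoved at crop (194,170). The fingers closed over it, so the tips retract when open and the tool has to go lower. I'll reopen and lower in small steps, watching the force.

Request:
{"op": "step_arm", "data": {"plan": [[[0,0,4,0,82],[0,0,4,0,82],[0,0,4,0,82],[0,0,4,0,82],[0,0,4,0,82],[0,0,0,0,82],[0,0,-3,0,82],[0,0,-3,0,82]]]}}

```text
time: 3.87
tool_pos: [0.4296, 0.1594, -0.0005]
ee_rot: [3.141, 0.002, 0.09]
wrist_force: [-1.2, 0.1, -0.4]
width: 0.0772
```

Request:
{"op": "step_arm", "data": {"plan": [[[0,0,-1,0,82],[0,0,-2,0,82],[0,0,-3,0,82],[0,0,-3,0,82]]]}}

```text
time: 4.2
tool_pos: [0.4303, 0.1596, -0.0026]
ee_rot: [3.141, 0.0, 0.09]
wrist_force: [-0.6, -1.2, -1.4]
width: 0.0769
```

Run:
```python
from m import *
s=snap('scene')
a=cv2.cvtColor(s['frame'],cv2.COLOR_RGB2BGR)[145:225,190:260]
cv2.imwrite('pics/p5.png',cv2.resize(a,None,fx=7,fy=7,interpolation=2))
for z in(0,.005,.01,.015,.02):
  for w in(.0385,): print(z,proj(s,(.4305,.1596-w,z))-[190,145])
o=robot.get_obs();print(o['tool_pos'],o['wrist_force'])
```

```text
0 [35.36018254 56.07459015]
0.005 [35.29460625 55.02757432]
0.01 [35.2288105  53.97705449]
0.015 [35.16279418 52.92301304]
0.02 [35.09655619 51.86543223]
[ 0.43043453  0.15959311 -0.00248984] [ 0.84331594  0.23829357 -0.18560045]
```

View pics/p5.png

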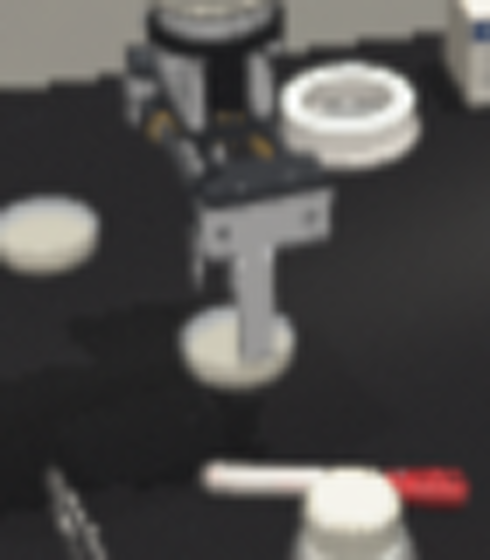

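The near fingertip ends at crop (255,362), which casts to roughly 20 mm above the bench. The tips therefore retract about 20 mm at this width, so I'll go about 12 mm lower.

Request:
{"op": "step_arm", "data": {"plan": [[[0,0,-4,0,82],[0,0,-8,0,82],[0,0,-12,0,82],[0,0,-12,0,82]]]}}

```text
time: 4.58
tool_pos: [0.4295, 0.1594, -0.0156]
ee_rot: [3.141, 0.002, 0.09]
wrist_force: [-0.4, 0.3, -1.0]
width: 0.0773
```

Request:
{"op": "step_arm", "data": {"plan": [[[0,0,0,0,50],[0,0,0,0,50],[0,0,0,0,50],[0,0,0,0,50],[0,0,0,0,50],[0,0,0,0,50]]]}}

```text
time: 5.08
tool_pos: [0.4306, 0.1596, -0.0143]
ee_rot: [3.141, -0.0, 0.09]
wrist_force: [-0.9, -1.3, -0.5]
width: 0.0603
```

Request:
{"op": "step_arm", "data": {"plan": [[[0,0,0,0,50],[0,0,0,0,50],[0,0,0,0,50]]]}}

```text
time: 5.33
tool_pos: [0.4306, 0.1596, -0.0143]
ee_rot: [3.142, -0.0, 0.09]
wrist_force: [0.6, 0.7, 0.6]
width: 0.0599
```

Run:
```python
from m import *
s=snap('scene');t=snap('top')
a=cv2.cvtColor(s['frame'],cv2.COLOR_RGB2BGR)[165:215,200:250]
b=cv2.cvtColor(t['frame'],cv2.COLOR_RGB2BGR)[185:245,170:230]
cv2.imwrite('pics/p6.png',np.hstack([cv2.resize(a,(400,400),interpolation=2),cv2.resize(b,(400,400),interpolation=2)]))
```

```text
(no output)
```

View pics/p6.png

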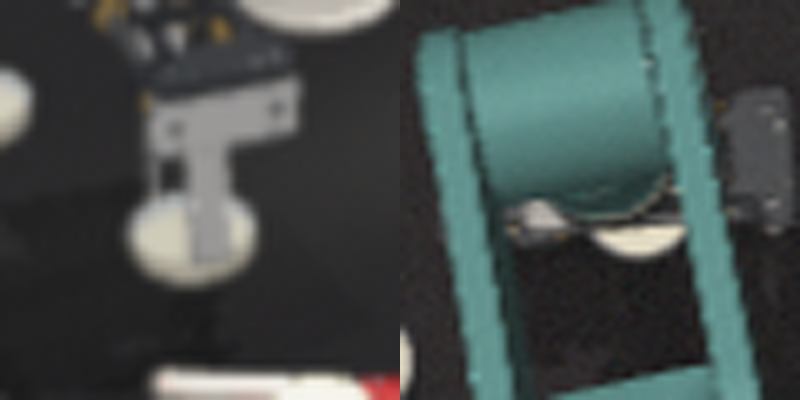

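Run:
```python
from m import *
import pickle
S=pickle.load(open('scene0.pkl','rb'));T=pickle.load(open('top0.pkl','rb'))
for n,p in(('A',(.341,.310,0)),('B',(.431,.160,0))):
  for s,nm in((S,'S'),(T,'T')):
    pts=np.array([proj(s,np.array(p)+[.0315*np.cos(a),.0315*np.sin(a),z]) for a in np.linspace(0,6.28,60) for z in(0,.015)])
    print(n,nm,'pred bbox',pts.min(0).round(1),pts.max(0).round(1))
    H=cv2.cvtColor(s['frame'],cv2.COLOR_RGB2GRAY)
    seed={'AS':(307,279),'BS':(350,303),'AT':(255,374),'BT':(320,335)}[n+nm]
    print('  meas',cv2.boundingRect(comp(s,np.array(seed)/1.5625,H>110)))
s=snap('scene');t=snap('top')
H=cv2.cvtColor(s['frame'],cv2.COLOR_RGB2HSV).astype(int)
m=(H[...,2]>100)&(H[...,1]>25)
ys,xs=np.nonzero(m[185:208,205:240]);print('now S beige',xs.min()+205,xs.max()+205,ys.min()+185,ys.max()+185)
o=robot.get_obs();p=o['tool_pos'];print(p,o['joint_positions'])
for z in(.005,.02,.04):
  for dy in(-.03,-.04): print(z,dy,[proj(s,(p[0]+dx,p[1]+dy,z)).round(1) for dx in(-.008,.008)])
```

```text
A S pred bbox [188.3 173. ] [203.5 183.8]
  meas (189, 173, 15, 11)
A T pred bbox [153.3 230.2] [171.6 248. ]
  meas (154, 231, 18, 17)
B S pred bbox [215.5 188.3] [231.5 200.2]
  meas (216, 189, 16, 11)
B T pred bbox [196.1 205.9] [213.8 223.6]
  meas (197, 206, 17, 18)
now S beige 218 230 193 199
[ 0.43053254  0.15961824 -0.01431462] [ 2.31531727e-01  1.09612344e-02  1.84747855e+00 -9.59239006e-05
  1.28301441e+00  1.71256045e+00]
0.005 -0.03 [array([222.9, 199.2]), array([226.9, 198.5])]
0.005 -0.04 [array([223.4, 200.5]), array([227.4, 199.9])]
0.02 -0.03 [array([222.7, 196. ]), array([226.7, 195.4])]
0.02 -0.04 [array([223.2, 197.4]), array([227.2, 196.8])]
0.04 -0.03 [array([222.4, 191.7]), array([226.4, 191.1])]
0.04 -0.04 [array([222.9, 193.1]), array([226.9, 192.5])]
```

Request:
{"op": "step_arm", "data": {"plan": [[[0,0,10,0,50],[0,0,30,0,50],[0,0,60,0,50],[0,0,95,0,50],[0,0,130,0,50],[0,0,165,0,50],[0,0,190,0,50],[0,0,195,0,50]]]}}

```text
time: 6.2
tool_pos: [0.4333, 0.1603, 0.1874]
ee_rot: [-3.14, -0.011, 0.09]
wrist_force: [0.8, 0.1, 0.2]
width: 0.06
```

Request:
{"op": "step_arm", "data": {"plan": [[[7,-30,0,0,50],[15,-68,0,0,50],[23,-106,0,0,50],[31,-144,0,0,50],[39,-182,0,0,50],[47,-220,0,0,50],[54,-250,0,0,50],[60,-280,0,0,50]]]}}

```text
time: 6.87
tool_pos: [0.4899, -0.1222, 0.1795]
ee_rot: [-3.141, 0.002, 0.089]
wrist_force: [0.4, 0.9, 0.1]
width: 0.0599
```

Request:
{"op": "step_arm", "data": {"plan": [[[8,-38,0,0,50],[16,-76,0,0,50],[24,-114,0,0,50],[32,-152,0,0,50],[40,-190,0,0,50],[48,-228,0,0,50],[56,-264,0,0,50],[60,-283,0,0,50]]]}}

```text
time: 7.53
tool_pos: [0.5496, -0.4071, 0.178]
ee_rot: [-3.141, 0.003, 0.087]
wrist_force: [0.3, 1.4, -0.4]
width: 0.0597
```

Request:
{"op": "step_arm", "data": {"plan": [[[0,0,-30,0,50],[0,0,-60,0,50],[0,0,-85,0,50],[0,0,-100,0,50],[0,0,-100,0,50],[0,0,-100,0,50]]]}}

```text
time: 8.03
tool_pos: [0.5494, -0.4025, 0.0785]
ee_rot: [-3.139, 0.003, 0.09]
wrist_force: [-0.4, -0.4, 0.9]
width: 0.0597
```

Run:
```python
from m import *
s=snap('scene');t=snap('top')
a=cv2.cvtColor(s['frame'],cv2.COLOR_RGB2BGR)[215:315,255:355]
b=cv2.cvtColor(t['frame'],cv2.COLOR_RGB2BGR)[140:240,320:420]
cv2.imwrite('pics/p7.png',np.hstack([cv2.resize(a,(400,400),interpolation=2),cv2.resize(b,(400,400),interpolation=2)]))
o=robot.get_obs();print(o['tool_pos'],o['ee_rot'],o['width'],o['joint_positions'])
```

```text
[ 0.55111205 -0.40383826  0.08210394] [ 3.13992213e+00 -1.51782650e-03  8.98639401e-02] 0.06007839836433226 [-7.15283362e-01  4.14663728e-01  1.16255958e+00 -6.34337791e-05
  1.56211315e+00  7.65650772e-01]
```

View pics/p7.png

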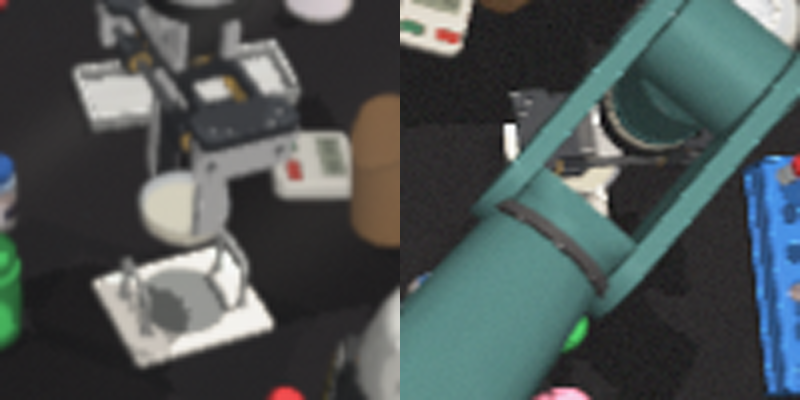

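Run:
```python
from m import *
import pickle
s=snap('scene')
S=pickle.load(open('scene0.pkl','rb'))
# rack base corners, scene: white mask, approx quad
H=cv2.cvtColor(S['frame'],cv2.COLOR_RGB2HSV).astype(int)
c=comp(S,(300,291),(H[...,2]>150)&(H[...,1]<40))
q=cv2.approxPolyDP(cv2.convexHull(c),4,True).reshape(-1,2);print(q.tolist())
print(np.round([cast(S,u,v,.008)[:2]*1000 for u,v in q],1).tolist())
for d in((54,43),(-54,43),(-54,-43),(54,-43)):
    a=.09;p=np.array([552+d[0]*np.cos(a)-d[1]*np.sin(a),-405+d[0]*np.sin(a)+d[1]*np.cos(a),8])/1000
    print('pred',proj(S,p).round(1))
H=cv2.cvtColor(s['frame'],cv2.COLOR_RGB2HSV).astype(int)
m=(H[...,2]>120)&(H[...,1]>25)&(abs(H[...,0]-22)<14)
m[:,:285]=0;m[:255]=0;m[280:]=0;m[:,318:]=0
ys,xs=np.nonzero(m);print('plate cols',xs.min(),xs.max(),'rows',ys.min(),ys.max())
for z in(.095,.1,.105):
  P=np.array([proj(s,(.550+.0315*np.cos(a),-.4035+.0315*np.sin(a),z+h)) for a in np.linspace(0,6.28,60) for h in(-.0075,.0075)])
  print(z,P.min(0).round(1),P.max(0).round(1))
```

```text
[[311, 273], [322, 296], [289, 305], [279, 285]]
[[609.3, -346.9], [606.6, -444.0], [502.9, -451.7], [498.4, -369.9]]
pred [310.  275.8]
pred [277.4 284.6]
pred [288.8 305.3]
pred [322.9 295.5]
plate cols 292 306 rows 261 274
0.095 [289.2 258.8] [311.6 278.1]
0.1 [289.3 257.5] [311.7 276.8]
0.105 [289.3 256.2] [311.8 275.5]
```

Plate and rack agree in the scene view: plate centre x is about 551 mm over the rack centre at (552,-405). Lowering it in.

Request:
{"op": "step_arm", "data": {"plan": [[[1,-1,-20,0,50],[1,-1,-40,0,50],[1,-1,-55,0,50],[1,-1,-65,0,50],[1,-1,-72,0,50],[1,-1,-77,0,50],[1,-1,-80,0,50],[1,-1,-80,0,50]]]}}

```text
time: 8.85
tool_pos: [0.5517, -0.4046, 0.0009]
ee_rot: [3.141, -0.0, 0.09]
wrist_force: [-0.3, -0.7, -0.4]
width: 0.0603
```

Request:
{"op": "step_arm", "data": {"plan": [[[0,0,-1,0,50],[0,0,-2,0,50],[0,0,-3,0,50],[0,0,-4,0,50],[0,0,-5,0,50],[0,0,-5,0,50],[0,0,-5,0,50]]]}}

```text
time: 9.43
tool_pos: [0.5514, -0.4043, -0.0045]
ee_rot: [-3.142, 0.0, 0.09]
wrist_force: [0.2, -0.4, -0.9]
width: 0.0602
```

Request:
{"op": "step_arm", "data": {"plan": [[[0,0,-1,0,50],[0,0,-1,0,50],[0,0,-1.5,0,50],[0,0,-1.5,0,50]]]}}

```text
time: 9.77
tool_pos: [0.5514, -0.4044, -0.006]
ee_rot: [3.142, 0.0, 0.09]
wrist_force: [-0.2, 0.3, 0.1]
width: 0.0602
```

Request:
{"op": "step_arm", "data": {"plan": [[[0,0,-0.5,0,50],[0,0,-0.5,0,50],[0,0,-1,0,50],[0,0,-1,0,50]]]}}

```text
time: 10.1
tool_pos: [0.5515, -0.4044, -0.0062]
ee_rot: [3.141, -0.0, 0.09]
wrist_force: [-0.4, 1.2, 1.6]
width: 0.0601
```

Contact, so I'll release, rise and go to plate A.

Request:
{"op": "step_arm", "data": {"plan": [[[0,0,0,0,80],[0,0,0,0,80],[0,0,0,0,80],[0,0,0,0,80],[0,0,0,0,80],[0,0,20,0,80],[0,0,50,0,80],[0,0,90,0,80]]]}}

```text
time: 10.77
tool_pos: [0.5493, -0.4026, 0.0794]
ee_rot: [-3.135, 0.006, 0.09]
wrist_force: [0.8, 0.1, -0.6]
width: 0.0752
```

Request:
{"op": "step_arm", "data": {"plan": [[[0,0,40,0,82],[0,0,80,0,82],[0,0,100,0,82],[-8,30,100,0,82],[-18,68,100,0,82],[-28,106,100,0,82],[-38,144,100,0,82],[-42,160,100,0,82]]]}}

```text
time: 11.43
tool_pos: [0.5085, -0.2403, 0.1836]
ee_rot: [-3.14, -0.0, 0.092]
wrist_force: [0.8, -0.4, -0.1]
width: 0.0772
```

Run:
```python
from m import *
s=snap('scene');t=snap('top')
a=cv2.cvtColor(s['frame'],cv2.COLOR_RGB2BGR)[260:320,265:335]
b=cv2.cvtColor(t['frame'],cv2.COLOR_RGB2BGR)[160:210,325:385]
cv2.imwrite('pics/p8.png',np.hstack([cv2.resize(a,(400,343),interpolation=2),cv2.resize(b,(400,343),interpolation=2)]))
o=robot.get_obs();print(o['tool_pos'])
```

```text
[ 0.50921976 -0.24173773  0.18409463]
```

View pics/p8.png

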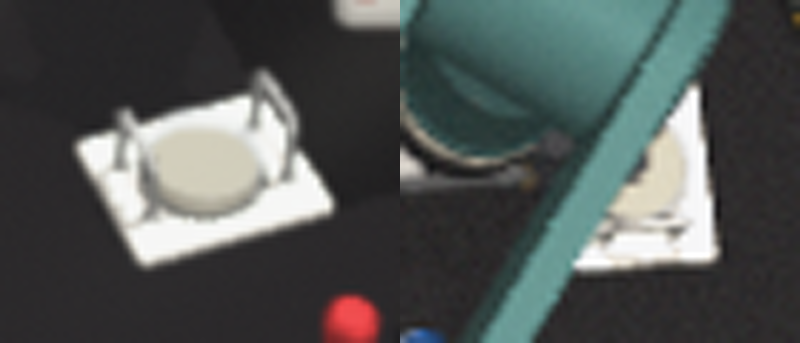

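Plate B lies flat between the hoops at crop (205,170). On to plate A.

Request:
{"op": "step_arm", "data": {"plan": [[[-10,33,0,0,82],[-21,69,0,0,82],[-32,105,0,0,82],[-43,141,0,0,82],[-54,177,0,0,82],[-65,213,0,0,82],[-76,249,0,0,82],[-86,282,0,0,82]]]}}

```text
time: 12.2
tool_pos: [0.4235, 0.0384, 0.1833]
ee_rot: [3.141, -0.001, 0.088]
wrist_force: [1.1, 0.6, 0.5]
width: 0.0769
```

Request:
{"op": "step_arm", "data": {"plan": [[[-10,33,0,0,82],[-21,69,0,0,82],[-32,105,0,0,82],[-43,141,0,0,82],[-54,177,0,0,82],[-65,213,0,0,82],[-75,245,0,0,82],[-82,270,0,0,82]]]}}

```text
time: 12.87
tool_pos: [0.3415, 0.3097, 0.1832]
ee_rot: [-3.141, -0.001, 0.091]
wrist_force: [0.7, -0.4, -0.1]
width: 0.0769
```

Request:
{"op": "step_arm", "data": {"plan": [[[0,0,-35,0,82],[0,0,-70,0,82],[0,0,-105,0,82],[0,0,-130,0,82],[0,0,-140,0,82],[0,0,-140,0,82],[0,0,-140,0,82]]]}}

```text
time: 13.45
tool_pos: [0.3426, 0.3077, 0.0438]
ee_rot: [-3.142, -0.001, 0.089]
wrist_force: [-0.1, -0.2, -0.2]
width: 0.0774
```

Request:
{"op": "step_arm", "data": {"plan": [[[0,0,-25,0,82],[0,0,-45,0,82],[0,0,-53,0,82],[0,0,-57,0,82],[0,0,-57,0,82],[0,0,-57,0,50],[0,0,-57,0,50],[0,0,-57,0,50]]]}}

```text
time: 14.12
tool_pos: [0.3425, 0.3084, -0.0125]
ee_rot: [-3.14, -0.002, 0.09]
wrist_force: [-0.6, 1.3, 1.6]
width: 0.0606
```

Request:
{"op": "step_arm", "data": {"plan": [[[0,0,0,0,50],[0,0,0,0,50],[0,0,0,0,50],[0,0,0,0,50]]]}}

```text
time: 14.45
tool_pos: [0.3441, 0.3117, -0.0098]
ee_rot: [-3.134, -0.007, 0.09]
wrist_force: [-0.1, 5.1, 10.1]
width: 0.0474
```

Run:
```python
from m import *
s=snap('scene');t=snap('top')
a=cv2.cvtColor(s['frame'],cv2.COLOR_RGB2BGR)[145:205,170:230]
b=cv2.cvtColor(t['frame'],cv2.COLOR_RGB2BGR)[210:270,130:190]
cv2.imwrite('pics/p9.png',np.hstack([cv2.resize(a,(400,400),interpolation=2),cv2.resize(b,(400,400),interpolation=2)]))
o=robot.get_obs();print(o['tool_pos'],o['wrist_force'],o['width'])
```

```text
[ 0.34414706  0.31169581 -0.00977178] [-0.38199851  5.0794261   9.34051177] 0.04719405530801062
```

View pics/p9.png

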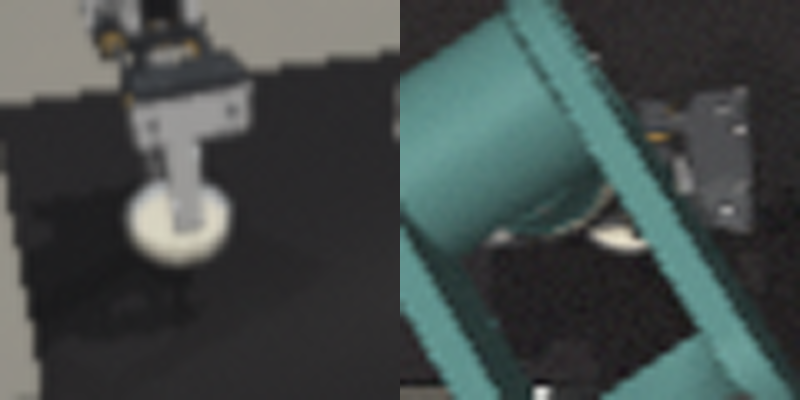

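The fingertips slipped up over the plate's rim at crop (185,225). The plate is still flat. I'll reopen and grip about 6 mm deeper.

Request:
{"op": "step_arm", "data": {"plan": [[[0,0,8,0,50],[0,0,12,0,60],[0,0,12,0,82],[0,0,12,0,82],[0,0,12,0,82],[0,0,12,0,82],[0,0,12,0,82],[0,0,12,0,82]]]}}

```text
time: 15.22
tool_pos: [0.3412, 0.3073, -0.0023]
ee_rot: [3.141, 0.001, 0.09]
wrist_force: [0.1, -0.1, -0.4]
width: 0.077
```

Run:
```python
from m import *
s=snap('scene')
H=cv2.cvtColor(s['frame'],cv2.COLOR_RGB2HSV).astype(int)
m=(H[...,2]>110)&(H[...,1]>20); m[:170]=0;m[190:]=0;m[:,:184]=0;m[:,212:]=0
ys,xs=np.nonzero(m);print(xs.min(),xs.max(),ys.min(),ys.max())
S=__import__('pickle').load(open('scene0.pkl','rb'));H=cv2.cvtColor(S['frame'],cv2.COLOR_RGB2HSV).astype(int)
m=(H[...,2]>110)&(H[...,1]>20); m[:170]=0;m[190:]=0;m[:,:184]=0;m[:,212:]=0
ys,xs=np.nonzero(m);print('before',xs.min(),xs.max(),ys.min(),ys.max())
```

```text
190 203 177 184
before 190 202 176 183
```

Request:
{"op": "step_arm", "data": {"plan": [[[1,0,-6,0,82],[1,0,-12,0,82],[1,0,-16,0,82],[1,0,-18,0,82],[1,0,-18,0,82],[1,0,-18,0,82]]]}}

```text
time: 15.77
tool_pos: [0.3423, 0.3075, -0.0202]
ee_rot: [3.141, 0.001, 0.09]
wrist_force: [-1.2, 0.3, -1.2]
width: 0.0771
```

Request:
{"op": "step_arm", "data": {"plan": [[[0,0,0,0,64],[0,0,0,0,60],[0,0,0,0,55],[0,0,0,0,50],[0,0,0,0,50],[0,0,0,0,50],[0,0,0,0,50],[0,0,0,0,50]]]}}

```text
time: 16.43
tool_pos: [0.3427, 0.3078, -0.0196]
ee_rot: [-3.141, -0.0, 0.09]
wrist_force: [-0.5, 0.3, 2.4]
width: 0.0608
```

Request:
{"op": "step_arm", "data": {"plan": [[[0,0,8,0,50],[0,0,25,0,50],[0,0,55,0,50],[0,0,90,0,50],[0,0,125,0,50],[0,0,160,0,50],[0,0,190,0,50],[0,0,200,0,50]]]}}

```text
time: 17.1
tool_pos: [0.3445, 0.309, 0.1862]
ee_rot: [-3.137, -0.008, 0.09]
wrist_force: [0.5, -0.4, -0.2]
width: 0.0608
```

Request:
{"op": "step_arm", "data": {"plan": [[[9,-30,0,0,50],[19,-66,0,0,50],[30,-102,0,0,50],[41,-138,0,0,50],[52,-174,0,0,50],[62,-208,0,0,50],[71,-240,0,0,50],[80,-271,0,0,50]]]}}

```text
time: 17.77
tool_pos: [0.4219, 0.0348, 0.1789]
ee_rot: [-3.141, 0.002, 0.089]
wrist_force: [0.8, 0.4, -1.3]
width: 0.0608
```

Request:
{"op": "step_arm", "data": {"plan": [[[9,-30,0,0,50],[19,-66,0,0,50],[30,-102,0,0,50],[41,-138,0,0,50],[52,-174,0,0,50],[62,-208,0,0,50],[71,-240,0,0,50],[80,-271,0,0,50]]]}}

```text
time: 18.43
tool_pos: [0.5019, -0.236, 0.1784]
ee_rot: [-3.14, 0.002, 0.089]
wrist_force: [0.4, -0.5, 0.4]
width: 0.0609
```

Request:
{"op": "step_arm", "data": {"plan": [[[9,-30,0,0,50],[19,-66,0,0,50],[30,-102,0,0,50],[41,-138,0,0,50],[49,-165,0,0,50],[49,-170,-30,0,50],[49,-170,-60,0,50],[49,-170,-70,0,50]]]}}

```text
time: 19.1
tool_pos: [0.5486, -0.403, 0.1024]
ee_rot: [-3.133, 0.008, 0.089]
wrist_force: [-0.3, 0.8, -1.5]
width: 0.0607
```

Request:
{"op": "step_arm", "data": {"plan": [[[0,0,-10,0,50],[0,0,-20,0,50],[0,0,-20,0,50],[0,0,-20,0,50]]]}}

```text
time: 19.43
tool_pos: [0.5518, -0.4041, 0.0909]
ee_rot: [3.141, -0.001, 0.09]
wrist_force: [0.6, 0.1, 0.1]
width: 0.0607
```

Run:
```python
from m import *
s=snap('scene')
a=cv2.cvtColor(s['frame'],cv2.COLOR_RGB2BGR)[225:315,260:350]
cv2.imwrite('pics/p10.png',cv2.resize(a,(540,540),interpolation=2))
o=robot.get_obs();p=o['tool_pos'];print(p,o['width'])
for z in(p[2]+.0196+.0075,):
  for x in(p[0],.552):
   P=np.array([proj(s,(x+.0315*np.cos(a),p[1]+.0315*np.sin(a),z+h)) for a in np.linspace(0,6.28,60) for h in(-.0075,.0075)])
   print(z,(P.min(0)-[260,225])*6,(P.max(0)-[260,225])*6)
```

```text
[ 0.55217456 -0.40446904  0.09179256] 0.060884742701394795
0.1188925642356079 [181.92278854 166.25225124] [317.99447989 282.08102105]
0.1188925642356079 [181.57208627 166.31599604] [317.64306161 282.15027242]
```

View pics/p10.png

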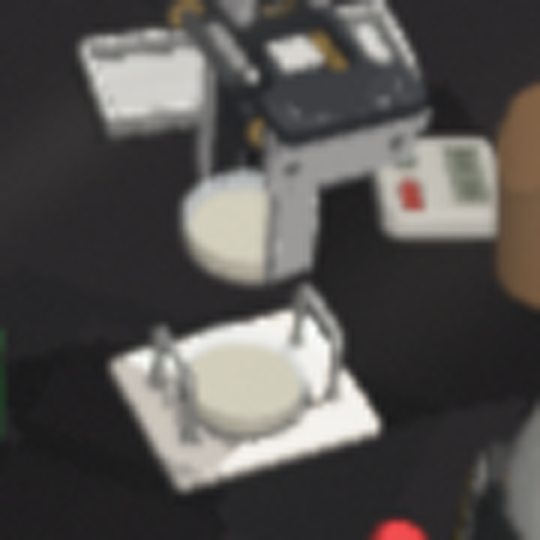

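The held plate's left edge (182) and bottom (283) match the prediction for the rack centre, so I'll set it down.

Request:
{"op": "step_arm", "data": {"plan": [[[0,0,-20,0,50],[0,0,-40,0,50],[0,0,-55,0,50],[0,0,-65,0,50],[0,0,-74,0,50],[0,0,-80,0,50],[0,0,-83,0,50],[0,0,-83,0,50]]]}}

```text
time: 20.15
tool_pos: [0.5515, -0.4044, 0.0071]
ee_rot: [3.141, -0.0, 0.09]
wrist_force: [-0.5, -0.4, -0.3]
width: 0.0608
```

Request:
{"op": "step_arm", "data": {"plan": [[[0,0,-1,0,50],[0,0,-2,0,50],[0,0,-3,0,50],[0,0,-3,0,50],[0,0,-3,0,50]]]}}

```text
time: 20.57
tool_pos: [0.5516, -0.4045, 0.0044]
ee_rot: [3.141, -0.0, 0.09]
wrist_force: [0.1, -0.6, 0.8]
width: 0.0607
```

Request:
{"op": "step_arm", "data": {"plan": [[[0,0,-0.5,0,50],[0,0,-1,0,50],[0,0,-1,0,50],[0,0,-1,0,50]]]}}

```text
time: 20.9
tool_pos: [0.5516, -0.4045, 0.0036]
ee_rot: [3.141, -0.0, 0.09]
wrist_force: [-0.8, 0.1, 2.4]
width: 0.0609
```

Run:
```python
from h import *
o=robot.get_obs();print(o['tool_pos'],o['wrist_force'],o['width'])
```

```text
[ 0.55162387 -0.40451182  0.00362571] [-0.76454777  0.11759127  2.44748957] 0.060882081456665356
```

Contact again at the expected height. I'll release, rise and move over the small bottle.

Request:
{"op": "step_arm", "data": {"plan": [[[0,0,0,0,80],[0,0,0,0,80],[0,0,0,0,80],[0,0,0,0,80],[0,0,0,0,80],[0,0,20,0,80],[0,0,55,0,80],[0,0,95,0,80]]]}}

```text
time: 21.57
tool_pos: [0.5497, -0.4028, 0.0953]
ee_rot: [-3.136, 0.005, 0.09]
wrist_force: [1.8, 0.3, -0.5]
width: 0.0754
```

Request:
{"op": "step_arm", "data": {"plan": [[[0,0,40,0,75],[0,0,80,0,75],[-30,17,80,0,75],[-65,36,80,0,75],[-100,56,80,0,75],[-135,76,80,0,75],[-165,93,80,0,75],[-191,107,80,0,75]]]}}

```text
time: 22.23
tool_pos: [0.3586, -0.296, 0.1781]
ee_rot: [3.141, 0.0, 0.09]
wrist_force: [-1.1, -1.4, 0.7]
width: 0.0705
```

Request:
{"op": "step_arm", "data": {"plan": [[[0,0,-20,0,75],[0,0,-40,0,75],[0,0,-55,0,75],[0,0,-60,0,75],[0,0,-60,0,75],[0,0,-60,0,75]]]}}

```text
time: 22.73
tool_pos: [0.3607, -0.2976, 0.1185]
ee_rot: [3.141, -0.0, 0.09]
wrist_force: [0.3, -0.8, -0.5]
width: 0.0701
```

Run:
```python
from m import *
s=snap('scene')
a=cv2.cvtColor(s['frame'],cv2.COLOR_RGB2BGR)[210:320,200:340]
cv2.imwrite('pics/p11.png',cv2.resize(a,(700,550),interpolation=2))
o=robot.get_obs();p=o['tool_pos'];print(p,o['width'])
for q in((.360,-.297,.086),(.360,-.297,.0)):print((proj(s,q)-[200,210])*5)
```

```text
[ 0.36103401 -0.29790203  0.11915222] 0.07004006750774337
[139.77697379 239.6236131 ]
[146.43189102 343.08038448]
```

View pics/p11.png

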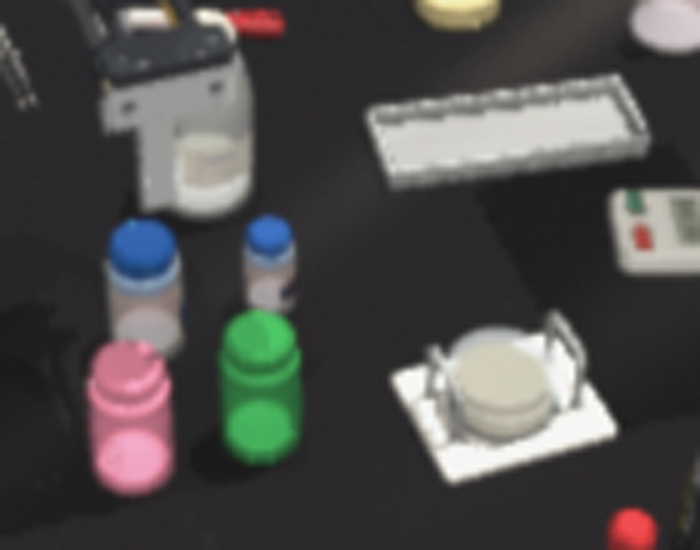

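The plates are stacked at crop (500,385). The larger blue cap at (143,245) matches the estimate, so I'll descend and grip it.

Request:
{"op": "step_arm", "data": {"plan": [[[1,0,-20,0,75],[1,0,-40,0,75],[1,0,-58,0,75],[1,0,-68,0,75],[1,0,-72,0,75],[1,0,-72,0,75],[1,0,-72,0,55],[1,0,-72,0,30]]]}}

```text
time: 23.45
tool_pos: [0.3623, -0.2983, 0.0476]
ee_rot: [3.139, -0.002, 0.09]
wrist_force: [0.7, 0.7, 0.6]
width: 0.0604
```

Request:
{"op": "step_arm", "data": {"plan": [[[0,0,0,0,30],[0,0,0,0,30],[0,0,0,0,30],[0,0,0,0,30],[0,0,0,0,30],[0,0,0,0,30],[0,0,0,0,30],[0,0,0,0,30]]]}}

```text
time: 24.12
tool_pos: [0.3617, -0.2975, 0.0466]
ee_rot: [3.141, -0.001, 0.09]
wrist_force: [0.3, 1.2, 4.3]
width: 0.0387
```

Request:
{"op": "step_arm", "data": {"plan": [[[0,0,6,0,30],[0,0,20,0,30],[0,0,45,0,30],[0,0,75,0,30],[0,0,105,0,30],[0,0,135,0,30],[0,0,158,0,30],[0,0,168,0,30]]]}}

```text
time: 24.78
tool_pos: [0.3624, -0.2986, 0.218]
ee_rot: [3.136, -0.004, 0.09]
wrist_force: [0.2, -0.4, 0.2]
width: 0.0384
```

Request:
{"op": "step_arm", "data": {"plan": [[[5,20,0,0,30],[13,48,0,0,30],[21,80,0,0,30],[30,112,0,0,30],[39,144,0,0,30],[48,178,0,0,30],[57,212,0,0,30],[66,246,0,0,30]]]}}

```text
time: 25.45
tool_pos: [0.427, -0.0498, 0.2128]
ee_rot: [-3.141, 0.002, 0.089]
wrist_force: [0.8, -0.4, -0.4]
width: 0.0382
```

Request:
{"op": "step_arm", "data": {"plan": [[[9,34,-10,0,30],[18,68,-20,0,30],[27,102,-30,0,30],[36,136,-40,0,30],[45,170,-50,0,30],[54,204,-60,0,30],[63,238,-60,0,30],[72,270,-60,0,30]]]}}

```text
time: 26.12
tool_pos: [0.4983, 0.2201, 0.1513]
ee_rot: [3.14, 0.004, 0.09]
wrist_force: [0.7, -0.6, -0.0]
width: 0.0382
```

Request:
{"op": "step_arm", "data": {"plan": [[[10,34,0,0,30],[20,68,0,0,30],[29,102,0,0,30],[38,132,0,0,30],[44,155,0,0,30],[48,172,0,0,30],[48,175,0,0,30],[48,175,0,0,30]]]}}

```text
time: 26.78
tool_pos: [0.5467, 0.394, 0.1517]
ee_rot: [3.14, 0.003, 0.091]
wrist_force: [0.0, -0.8, -0.5]
width: 0.0381
```

Run:
```python
from m import *
s=snap('scene');t=snap('top')
a=cv2.cvtColor(s['frame'],cv2.COLOR_RGB2BGR)[100:180,200:280]
b=cv2.cvtColor(t['frame'],cv2.COLOR_RGB2BGR)[140:220,100:180]
cv2.imwrite('pics/p12.png',np.hstack([cv2.resize(a,(400,400),interpolation=2),cv2.resize(b,(400,400),interpolation=2)]))
o=robot.get_obs();p=o['tool_pos'];print(p,o['width'],o['ee_rot'],o['wrist_force'])
zb=p[2]-.0466
print('bottle bottom pred',(proj(s,(p[0],p[1],zb))-[200,100])*5,'well ctr',(proj(s,(.5475,.3935,.006))-[200,100])*5)
```

```text
[0.54708984 0.39249354 0.15309339] 0.038337778084264966 [3.13991817e+00 1.68197996e-03 8.92960942e-02] [ 0.40390636 -0.51373701 -0.60932226]
bottle bottom pred [191.19671066 213.15050572] well ctr [195.2656994  313.10876867]
```

View pics/p12.png

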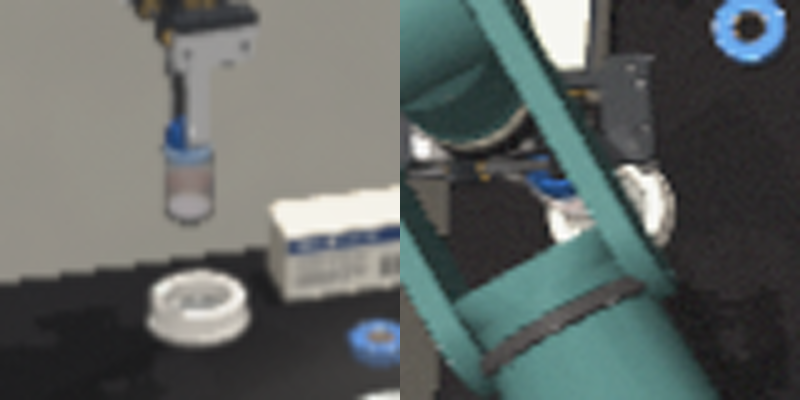

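The bottle hangs upright at crop (190,185), over the stand at (198,298). I'll shift +2 mm in x and lower it.

Request:
{"op": "step_arm", "data": {"plan": [[[3,1,-20,0,30],[3,1,-40,0,30],[3,1,-58,0,30],[3,1,-74,0,30],[3,1,-86,0,30],[3,1,-94,0,30],[3,1,-97,0,30],[3,1,-97,0,30]]]}}

```text
time: 27.55
tool_pos: [0.5503, 0.3939, 0.0567]
ee_rot: [3.141, 0.001, 0.089]
wrist_force: [-0.3, 0.1, -1.2]
width: 0.038
```

Request:
{"op": "step_arm", "data": {"plan": [[[0,0,-1,0,30],[0,0,-2,0,30],[0,0,-3,0,30],[0,0,-3,0,30],[0,0,-3,0,30]]]}}

```text
time: 27.97
tool_pos: [0.5507, 0.3948, 0.0545]
ee_rot: [-3.141, -0.001, 0.09]
wrist_force: [0.7, 0.4, -0.0]
width: 0.0382
```

Request:
{"op": "step_arm", "data": {"plan": [[[0,0,-0.5,0,30],[0,0,-1,0,30],[0,0,-1,0,30],[0,0,-1,0,30]]]}}

```text
time: 28.3
tool_pos: [0.5504, 0.3946, 0.053]
ee_rot: [3.141, 0.0, 0.09]
wrist_force: [0.5, 0.4, -0.8]
width: 0.0386
```

Request:
{"op": "step_arm", "data": {"plan": [[[0,0,-0.5,0,30],[0,0,-1,0,30],[0,0,-1,0,30]]]}}

```text
time: 28.55
tool_pos: [0.5508, 0.3947, 0.0528]
ee_rot: [-3.141, -0.001, 0.09]
wrist_force: [-0.3, -0.9, 1.5]
width: 0.0382
```

Request:
{"op": "step_arm", "data": {"plan": [[[0,0,-0.5,0,30],[0,0,-1,0,30],[0,0,-1,0,30]]]}}

```text
time: 28.8
tool_pos: [0.5512, 0.3948, 0.0526]
ee_rot: [-3.141, -0.002, 0.09]
wrist_force: [-0.3, -0.6, 4.1]
width: 0.0383
```

Request:
{"op": "step_arm", "data": {"plan": [[[0,0,0,0,65],[0,0,0,0,65],[0,0,0,0,65],[0,0,0,0,65],[0,0,20,0,70],[0,0,55,0,75],[0,0,95,0,75],[0,0,130,0,75]]]}}

```text
time: 29.47
tool_pos: [0.5501, 0.3944, 0.1821]
ee_rot: [3.141, 0.001, 0.09]
wrist_force: [0.2, 1.6, 0.8]
width: 0.0706
```

Request:
{"op": "step_arm", "data": {"plan": [[[-8,-36,0,0,75],[-16,-75,0,0,75],[-25,-114,0,0,75],[-33,-153,0,0,75],[-42,-192,0,0,75],[-50,-231,0,0,75],[-59,-270,0,0,75],[-65,-300,0,0,75]]]}}

```text
time: 30.13
tool_pos: [0.4842, 0.0921, 0.1809]
ee_rot: [3.141, 0.001, 0.089]
wrist_force: [0.7, -0.2, -0.8]
width: 0.0705
```

Request:
{"op": "step_arm", "data": {"plan": [[[-8,-36,0,0,75],[-16,-75,0,0,75],[-25,-114,0,0,75],[-33,-153,0,0,75],[-42,-192,0,0,75],[-50,-230,0,0,75],[-55,-250,0,0,75],[-58,-265,0,0,75]]]}}

```text
time: 30.8
tool_pos: [0.4263, -0.1727, 0.1807]
ee_rot: [3.141, 0.001, 0.087]
wrist_force: [0.7, -0.5, 0.9]
width: 0.0708
```

Request:
{"op": "step_arm", "data": {"plan": [[[0,0,-10,0,75],[0,0,-20,0,75],[0,0,-20,0,75],[0,0,-20,0,75]]]}}

```text
time: 31.13
tool_pos: [0.4269, -0.1689, 0.1595]
ee_rot: [-3.14, 0.002, 0.091]
wrist_force: [-0.2, 0.3, -0.1]
width: 0.0702
```

Run:
```python
from m import *
s=snap('scene')
f=cv2.cvtColor(s['frame'],cv2.COLOR_RGB2BGR)
a=f[120:190,210:280];b=f[180:270,200:290]
cv2.imwrite('pics/p13.png',np.hstack([cv2.resize(a,(400,400),interpolation=2),cv2.resize(b,(400,400),interpolation=2)]))
o=robot.get_obs();p=o['tool_pos'];print(p,o['width'])
k=400/90
for q in((.428,-.171,.139),(.428,-.171,0)):print('large',(proj(s,q)-[200,180])*k)
```

```text
[ 0.42735943 -0.16906913  0.16032375] 0.07075521991487733
large [178.49916921 158.91731897]
large [184.36849462 305.83266013]
```

View pics/p13.png

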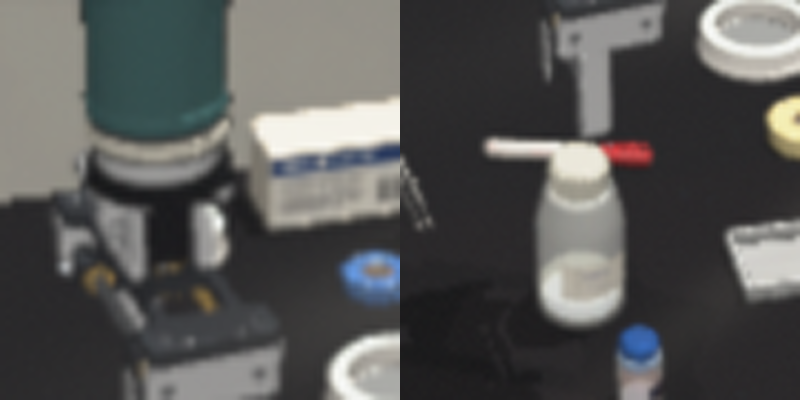

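The cap's top at crop (180,155) matches the estimate. I'll descend and grip it.

Request:
{"op": "step_arm", "data": {"plan": [[[1,-1,-20,0,75],[1,-1,-38,0,75],[1,-1,-50,0,75],[1,-1,-57,0,75],[1,-1,-60,0,75],[1,-1,-60,0,75],[1,-1,-60,0,55],[1,-1,-60,0,35]]]}}

```text
time: 31.85
tool_pos: [0.4292, -0.1717, 0.1022]
ee_rot: [3.14, -0.002, 0.09]
wrist_force: [0.5, 0.3, 0.6]
width: 0.0603
```

Request:
{"op": "step_arm", "data": {"plan": [[[0,0,0,0,35],[0,0,0,0,35],[0,0,0,0,35],[0,0,0,0,35],[0,0,0,0,35],[0,0,0,0,35],[0,0,0,0,35]]]}}

```text
time: 32.43
tool_pos: [0.4289, -0.1716, 0.1017]
ee_rot: [3.141, -0.001, 0.09]
wrist_force: [0.2, 0.8, 3.9]
width: 0.0418
```

Request:
{"op": "step_arm", "data": {"plan": [[[0,0,5,0,35],[0,0,16,0,35],[0,0,34,0,35],[0,0,54,0,35],[0,0,70,0,35],[0,0,78,0,35],[0,0,80,0,35],[0,0,80,0,35]]]}}

```text
time: 33.1
tool_pos: [0.4285, -0.1715, 0.1814]
ee_rot: [3.141, -0.0, 0.09]
wrist_force: [-0.1, -0.0, -2.0]
width: 0.042
```

Request:
{"op": "step_arm", "data": {"plan": [[[8,10,0,0,35],[22,29,0,0,35],[40,53,0,0,35],[59,79,0,0,35],[78,105,0,0,35],[97,131,0,0,35],[116,157,0,0,35],[135,182,0,0,35]]]}}

```text
time: 33.77
tool_pos: [0.5632, 0.0122, 0.179]
ee_rot: [-3.141, 0.004, 0.09]
wrist_force: [0.5, 0.3, -1.1]
width: 0.0419
```

Request:
{"op": "step_arm", "data": {"plan": [[[18,24,0,0,35],[36,48,0,0,35],[54,72,0,0,35],[70,94,0,0,35],[82,111,0,0,35],[90,121,0,0,35],[94,125,0,0,35],[94,125,0,0,35]]]}}

```text
time: 34.43
tool_pos: [0.6571, 0.1364, 0.1785]
ee_rot: [3.141, 0.004, 0.091]
wrist_force: [0.1, -0.7, -1.7]
width: 0.0418
```

Request:
{"op": "step_arm", "data": {"plan": [[[0,0,-8,0,35],[0,0,-16,0,35],[0,0,-22,0,35],[0,0,-25,0,35],[0,0,-25,0,35],[0,0,-25,0,35]]]}}

```text
time: 34.93
tool_pos: [0.6571, 0.1352, 0.1558]
ee_rot: [3.141, 0.001, 0.089]
wrist_force: [0.2, -0.1, -2.1]
width: 0.0415
```

Run:
```python
from m import *
s=snap('scene')
f=cv2.cvtColor(s['frame'],cv2.COLOR_RGB2BGR)
a=f[120:210,215:315]
cv2.imwrite('pics/p14.png',cv2.resize(a,(600,540),interpolation=2))
o=robot.get_obs();p=o['tool_pos'];print(p,o['width'],o['ee_rot'])
print('bottom',(proj(s,(p[0],p[1],p[2]-.1017))-[215,120])*6,'rim',(proj(s,(.6575,.1355,.026))-[215,120])*6)
print('sm stand rim',(proj(s,(.55,.3935,.026))-[215,120])*6,'cap',(proj(s,(.551,.3945,.092))-[215,120])*6)
```

```text
[0.65745851 0.13530522 0.15640817] 0.04170142921206954 [ 3.14152813e+00 -4.04880024e-04  8.94043046e-02]
bottom [389.2243113  354.68300168] rim [388.34032108 390.95176672]
sm stand rim [146.69490179 231.83796507] cap [144.74540607 151.71898022]
```

View pics/p14.png

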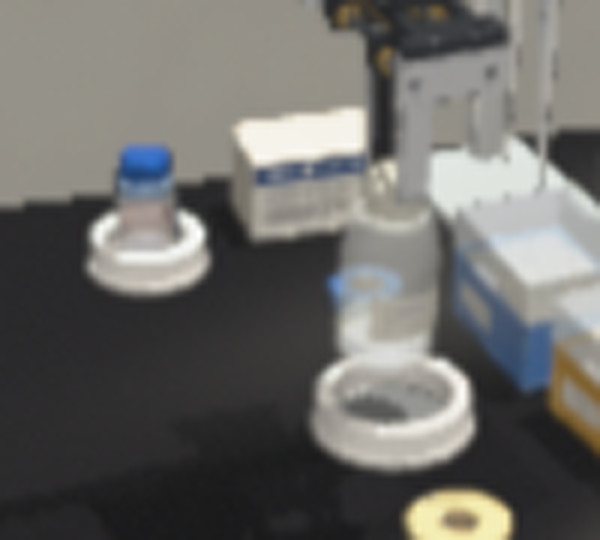

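The small bottle stands in its ring at crop (147,190). The large bottle hangs over its own ring, which is at (393,392) against the predicted 388. I'll shift +2 mm in x and lower it.

Request:
{"op": "step_arm", "data": {"plan": [[[2,0,-8,0,35],[2,0,-18,0,35],[2,0,-28,0,35],[2,0,-36,0,35],[2,0,-42,0,35],[2,0,-45,0,35],[2,0,-46,0,35],[2,0,-46,0,35]]]}}

```text
time: 35.65
tool_pos: [0.6594, 0.1356, 0.1097]
ee_rot: [3.142, 0.001, 0.09]
wrist_force: [-0.0, 0.3, -1.9]
width: 0.042
```

Request:
{"op": "step_arm", "data": {"plan": [[[0,0,-1,0,35],[0,0,-2,0,35],[0,0,-2,0,35],[0,0,-2,0,35]]]}}

```text
time: 35.98
tool_pos: [0.6596, 0.1356, 0.1084]
ee_rot: [3.142, -0.001, 0.09]
wrist_force: [-0.8, 0.5, -2.1]
width: 0.042
```

Request:
{"op": "step_arm", "data": {"plan": [[[0,0,-0.5,0,35],[0,0,-1,0,35],[0,0,-1,0,35],[0,0,-1,0,35]]]}}

```text
time: 36.32
tool_pos: [0.6598, 0.1357, 0.1078]
ee_rot: [3.142, -0.001, 0.09]
wrist_force: [0.4, 0.4, 1.1]
width: 0.0417
```

Run:
```python
from h import *
o=robot.get_obs();print(o['tool_pos'],o['wrist_force'],o['width'])
```

```text
[0.65980775 0.13569876 0.10778693] [0.36120055 0.40459771 1.09604731] 0.041681465303727606
```

Contact. I'll release the large bottle, rise and go over the marker with the jaws set across it.

Request:
{"op": "step_arm", "data": {"plan": [[[0,0,0,0,65],[0,0,0,0,70],[0,0,0,0,70],[0,0,0,0,70],[0,0,10,0,70],[0,0,30,0,70],[0,0,60,0,70],[0,0,80,0,70]]]}}

```text
time: 36.98
tool_pos: [0.6599, 0.1357, 0.1901]
ee_rot: [3.142, -0.002, 0.09]
wrist_force: [0.2, -0.7, 0.8]
width: 0.066
```

Request:
{"op": "step_arm", "data": {"plan": [[[-30,-18,0,-0.06,60],[-65,-38,0,-0.15,50],[-100,-59,0,-0.25,40],[-135,-79,0,-0.35,38],[-168,-99,0,-0.455,38],[-195,-115,0,-0.455,38],[-204,-120,0,-0.455,38],[-204,-120,0,-0.455,38]]]}}

```text
time: 37.65
tool_pos: [0.4547, 0.0148, 0.1887]
ee_rot: [-3.141, -0.003, -0.367]
wrist_force: [0.8, -0.6, -0.2]
width: 0.0363
```

Request:
{"op": "step_arm", "data": {"plan": [[[0,0,-40,0,38],[0,0,-80,0,38],[0,0,-115,0,38],[0,0,-145,0,38],[0,0,-160,0,38],[0,0,-168,0,38],[0,0,-168,0,38],[0,0,-168,0,38]]]}}

```text
time: 38.32
tool_pos: [0.4569, 0.016, 0.0198]
ee_rot: [-3.141, -0.001, -0.365]
wrist_force: [-0.1, 0.2, 0.2]
width: 0.0356
```

Run:
```python
from m import *
s=snap('scene')
f=cv2.cvtColor(s['frame'],cv2.COLOR_RGB2BGR)
a=f[165:225,205:295]
cv2.imwrite('pics/p15.png',cv2.resize(a,(720,480),interpolation=2))
o=robot.get_obs();p=o['tool_pos'];print(p,o['width'],o['ee_rot'],o['wrist_force'])
print('marker ctr',(proj(s,(.456,.016,.007))-[205,165])*8,'tcp xy at z0, .02',(proj(s,(p[0],p[1],0))-[205,165])*8,(proj(s,(p[0],p[1],.02))-[205,165])*8)
```

```text
[0.45741359 0.01582075 0.0206026 ] 0.036187467882512786 [-3.14071289e+00 -2.70855490e-03 -3.64689056e-01] [-0.45740391  0.03914082 -0.3104    ]
marker ctr [259.59199792 391.83366236] tcp xy at z0, .02 [263.15847505 403.61827619] [261.65008478 369.0486006 ]
```

View pics/p15.png

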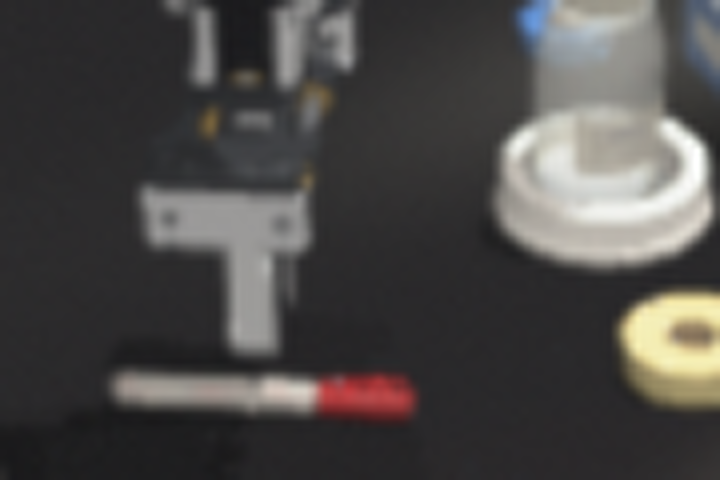

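The marker is centred at crop (262,393), and the near fingertip at (253,353) is about 24 mm above TCP height, as before. I'll descend to TCP about -18, then lower gently.

Request:
{"op": "step_arm", "data": {"plan": [[[-1,0,-15,0,38],[-1,0,-28,0,38],[-1,0,-35,0,38],[-1,0,-38,0,38],[-1,0,-38,0,38],[-1,0,-38,0,38]]]}}

```text
time: 38.87
tool_pos: [0.4554, 0.0156, -0.0179]
ee_rot: [-3.141, -0.002, -0.365]
wrist_force: [0.3, -0.3, 0.1]
width: 0.0361
```

Request:
{"op": "step_arm", "data": {"plan": [[[0,0,-1,0,38],[0,0,-2,0,38],[0,0,-2,0,38]]]}}

```text
time: 39.12
tool_pos: [0.4548, 0.0156, -0.0205]
ee_rot: [-3.142, -0.001, -0.365]
wrist_force: [-0.3, 0.2, 0.6]
width: 0.0353
```

Request:
{"op": "step_arm", "data": {"plan": [[[0,0,0,0,28],[0,0,0,0,20],[0,0,0,0,10],[0,0,0,0,5],[0,0,0,0,5],[0,0,0,0,5],[0,0,0,0,5]]]}}

```text
time: 39.7
tool_pos: [0.4545, 0.0156, -0.0208]
ee_rot: [3.142, -0.0, -0.365]
wrist_force: [-0.4, 0.8, -0.1]
width: 0.0143
```

Request:
{"op": "step_arm", "data": {"plan": [[[0,0,5,0,5],[0,0,15,0,5],[0,0,35,0,5],[0,0,60,0,5],[0,0,85,0,5],[0,0,95,0,5],[0,0,95,0,5]]]}}

```text
time: 40.28
tool_pos: [0.4572, 0.0154, 0.078]
ee_rot: [-3.14, -0.007, -0.365]
wrist_force: [0.7, 0.1, 0.3]
width: 0.014
```

Request:
{"op": "step_arm", "data": {"plan": [[[15,-15,0,0.03,5],[40,-40,0,0.1,5],[67,-67,0,0.17,5],[94,-95,0,0.24,5],[121,-122,0,0.302,5],[148,-150,0,0.302,5],[170,-172,0,0.302,5],[184,-187,0,0.302,5]]]}}

```text
time: 40.95
tool_pos: [0.639, -0.1737, 0.0712]
ee_rot: [-3.141, 0.003, -0.065]
wrist_force: [0.3, 0.4, -0.7]
width: 0.0138
```

Request:
{"op": "step_arm", "data": {"plan": [[[0,0,-15,0,5],[0,0,-30,0,5],[0,0,-40,0,5],[0,0,-40,0,5],[0,0,-40,0,5]]]}}

```text
time: 41.37
tool_pos: [0.6372, -0.1708, 0.0322]
ee_rot: [-3.141, 0.004, -0.063]
wrist_force: [0.4, -0.5, 0.6]
width: 0.0141
```

Run:
```python
from m import *
import pickle
s=snap('scene')
f=cv2.cvtColor(s['frame'],cv2.COLOR_RGB2BGR)
a=f[190:260,260:350]
cv2.imwrite('pics/p16.png',cv2.resize(a,(720,560),interpolation=2))
o=robot.get_obs();p=o['tool_pos'];print(p,o['width'],o['ee_rot'],o['wrist_force'])
print('tray floor ctr',(proj(s,(.639,-.171,.003))-[260,190])*8,'marker ctr pred',(proj(s,(p[0],p[1],p[2]+.0206+.007))-[260,190])*8)
for q in((-87,30),(87,30),(87,-30),(-87,-30)):
  a=-.063;print('inner rim',((proj(s,np.array([639+q[0]*np.cos(a)-q[1]*np.sin(a),-171+q[0]*np.sin(a)+q[1]*np.cos(a),16])/1000))-[260,190])*8)
```

```text
[ 0.63810651 -0.17100683  0.03368013] 0.013772065472658973 [-3.14138612e+00  9.23530319e-04 -6.28595327e-02] [ 0.10587671 -1.38356757  0.40394641]
tray floor ctr [326.85283007 380.58974255] marker ctr pred [331.39969082 274.35654515]
inner rim [115.1712364  339.90899639]
inner rim [500.31401243 289.49960643]
inner rim [545.23169128 374.85033116]
inner rim [147.57818977 428.366989  ]
```

View pics/p16.png

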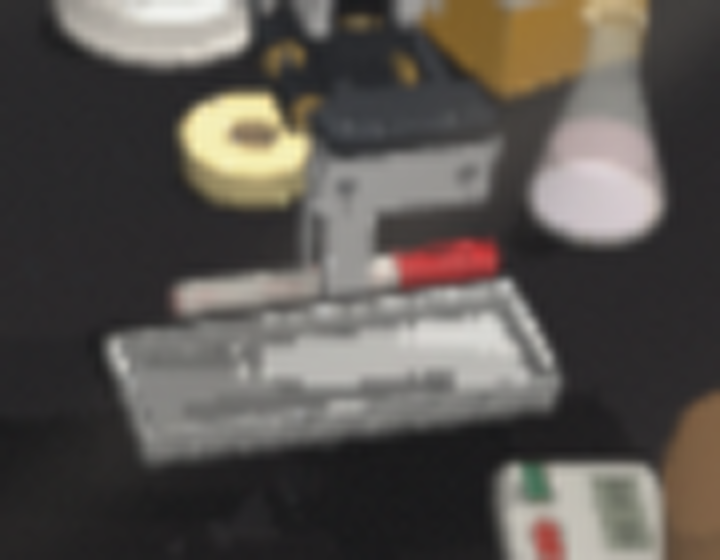

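The marker is level and lengthwise over the tray (centre (334,275), predicted (331,274)). I'll lower it; that was my 16th and last viewed picture, so later checks are numeric.

Request:
{"op": "step_arm", "data": {"plan": [[[1,0,-12,0,5],[1,0,-24,0,5],[1,0,-34,0,5],[1,0,-42,0,5],[1,0,-46,0,5],[1,0,-48,0,5],[1,0,-48,0,5]]]}}

```text
time: 42.0
tool_pos: [0.639, -0.1712, -0.0148]
ee_rot: [-3.141, 0.001, -0.063]
wrist_force: [0.2, 0.1, -1.4]
width: 0.0137
```

Request:
{"op": "step_arm", "data": {"plan": [[[0,0,-1,0,5],[0,0,-1.5,0,5],[0,0,-2,0,5],[0,0,-2,0,5]]]}}

```text
time: 42.33
tool_pos: [0.6398, -0.1715, -0.0155]
ee_rot: [3.141, -0.001, -0.063]
wrist_force: [0.4, -0.4, -0.5]
width: 0.0138
```

Request:
{"op": "step_arm", "data": {"plan": [[[0,0,-0.5,0,5],[0,0,-1,0,5],[0,0,-1,0,5]]]}}

```text
time: 42.58
tool_pos: [0.6394, -0.1714, -0.0169]
ee_rot: [3.141, 0.0, -0.063]
wrist_force: [-0.4, -0.3, 0.7]
width: 0.014
```

Request:
{"op": "step_arm", "data": {"plan": [[[0,0,-0.5,0,5],[0,0,-1,0,5],[0,0,-1,0,5]]]}}

```text
time: 42.83
tool_pos: [0.6396, -0.1714, -0.0177]
ee_rot: [3.141, -0.0, -0.063]
wrist_force: [-0.1, -0.2, 0.9]
width: 0.0139
```

Request:
{"op": "step_arm", "data": {"plan": [[[0,0,-0.5,0,5],[0,0,-0.5,0,5],[0,0,-0.5,0,5]]]}}

```text
time: 43.08
tool_pos: [0.6395, -0.1714, -0.0178]
ee_rot: [3.141, -0.0, -0.063]
wrist_force: [-1.2, 0.6, 3.6]
width: 0.0141
```

Request:
{"op": "step_arm", "data": {"plan": [[[0,0,0,0,26],[0,0,0,0,26],[0,0,0,0,26],[0,0,10,0,26],[0,0,30,0,26],[0,0,65,0,26],[0,0,105,0,26],[0,0,145,0,26]]]}}

```text
time: 43.75
tool_pos: [0.6388, -0.1711, 0.1278]
ee_rot: [-3.141, 0.002, -0.063]
wrist_force: [1.7, -1.3, -0.5]
width: 0.0246
```

Request:
{"op": "step_arm", "data": {"plan": [[[0,0,40,0,26],[-20,0,60,0,26],[-50,-20,60,0,26],[-85,-40,60,0,26],[-120,-60,60,0,26],[-155,-80,60,0,26],[-190,-100,60,0,26],[-225,-120,60,0,26]]]}}

```text
time: 44.42
tool_pos: [0.4128, -0.2919, 0.1874]
ee_rot: [3.141, -0.001, -0.063]
wrist_force: [-0.0, -0.8, 0.8]
width: 0.0242
```

Request:
{"op": "step_arm", "data": {"plan": [[[-30,-25,0,0,26],[-60,-50,0,0,26],[-90,-75,0,0,26],[-120,-100,0,0,26],[-140,-120,0,0,26],[-140,-120,0,0,26]]]}}

```text
time: 44.92
tool_pos: [0.2707, -0.4145, 0.1871]
ee_rot: [3.139, 0.001, -0.07]
wrist_force: [-0.3, 0.8, -1.2]
width: 0.0242
```

Run:
```python
from m import *
t=snap('top');s=snap('scene');o=robot.get_obs();print(o['tool_pos'])
cv2.imwrite('pics/end.png',cv2.cvtColor(t['frame'],cv2.COLOR_RGB2BGR))
for nm,f in(('top',t),('scene',s)):
    H=cv2.cvtColor(f['frame'],cv2.COLOR_RGB2HSV).astype(int)
    red=((H[...,0]<8)|(H[...,0]>172))&(H[...,1]>130)&(H[...,2]>90)
    e=proj(f,(.685,-.174,.012)); c=comp(f,e,red); r=rect(f,c,.012);print(nm,'red cap',np.round(r[0],1),np.round(r[1],1),r[2])
    blue=(abs(H[...,0]-108)<14)&(H[...,1]>130)&(H[...,2]>60)
    c=comp(f,proj(f,(.551,.3945,.092)),blue);r=rect(f,c,.092);print(nm,'blue cap',np.round(r[0],1),np.round(r[1],1))
    c=comp(f,proj(f,(.656,-.007,.018)),(H[...,1]>60)&(abs(H[...,0]-25)<10)&(H[...,2]>100));r=rect(f,c,.018);print(nm,'tape',np.round(r[0],1),np.round(r[1],1))
    beige=(H[...,2]>110)&(H[...,1]>18)&(abs(H[...,0]-22)<14)
    c=comp(f,proj(f,(.552,-.405,.038)),beige);r=rect(f,c,.038);print(nm,'plate top',np.round(r[0],1),np.round(r[1],1))
    c=comp(f,proj(f,(.66,.136,.145)),f['frame'].astype(int).min(2)>218);r=rect(f,c,.145);print(nm,'large cap',np.round(r[0],1),np.round(r[1],1),cv2.boundingRect(c))
```

```text
[ 0.27390289 -0.41180874  0.18705822]
top red cap [ 688.6 -176.2] [ 7.5 38.6] 89.6259994506836
top blue cap [547.1 393.1] [36.2 34.8]
top tape [655.9  -4.9] [26.7 29.6]
top plate top [ 538.9 -399.7] [54.7 67.2]
top large cap [635.3 129.6] [84.8 94.3] (199, 139, 28, 26)
scene red cap [ 687.6 -178.3] [16.3 36.1] 74.7534408569336
scene blue cap [544.8 379.7] [38.6 30.6]
scene tape [655.6 -14.4] [89.8 67.8]
scene plate top [ 544.6 -423.6] [70.7 49.9]
scene large cap [657.8 136.5] [26.5 33.2] (276, 157, 9, 5)
```

Run:
```python
from h import *
print(robot.close_job())
```

```text
the job is handed in; nothing more can be done
None
```

The job is handed in at about 45 s. All five items are in their places, put there in the order you listed them:
- **Plates:** both are stacked in the plate rack.
- **Small bottle:** the larger plain-blue-capped one stands in the small stand.
- **Large bottle:** it stands in the large stand.
- **Marker:** it lies in the pen tray.

I set each item down slowly until it made contact, then released it.

**Slips along the way:** the fingertips sit about 24 mm higher than the given tool point. The first grip on each plate therefore failed. On plate A the fingers slid up over its rim and pressed on it with about 10 N. Both plates stayed flat, and gripping deeper worked.

**Last checks:**
- **Plates:** a picture taken after release shows them stacked between the hoops.
- **Small bottle:** the picture shows it upright in its ring, and the final top view puts its cap over the well centre to within a few mm.
- **Large bottle:** the final scene view puts its cap over its stand. I saw the bottle in its ring only behind the gripper in a later picture.
- **Marker:** its red cap measures in line with the tray, within a few mm of expected, in both views.
- **Tape:** it has not moved in the scene view.

**Readings that disagreed:** in the final top view the large-cap and tape masks were unusable, as was the plate one. The final scene reading for the top plate was also off, by up to 20 mm, probably because the mask picked up the lower plate or the hoops. I relied on the earlier picture for the plates. I had used up the picture views before releasing the marker, so I did not see the final state by eye.

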